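# Clear the tube rack and level the gel-casting table

## Robot

A 6-joint arm with a two-finger parallel gripper is mounted at the origin on the work surface. World frame = base frame: x ahead of the robot, y to its left, z up, the work surface at z = 0. Lengths are in mm, angles in rad, forces in N, time in s.
With the tool pointing down it reaches from about 325 to 775 mm from the base axis. Payload 9.3 kg.
Tool frame: the origin (TCP) lies between the finger pads, 19 mm behind the fingertips; this is the grasp point; z points along the fingers, y is the line along which they close (so a half turn about z gives the same grasp; the last joint's range is limited). The gripper opens to 85 mm and grips with 20 to 120 N. Pads are 22 mm wide; open, the fingers measure 114 mm over their backs; the gripper's body (76 mm by 85 mm) begins 54 mm behind the grasp point. The pads swing forward as they close: fully open they stand 13 mm farther back than shut.
Start: joints at [-1.295, 0.259, 0.021, 1.334, 0, 1.418], TCP at [228.672, -500.206, 249.979] pointing down, gripper open.
Joint ranges: [-3.04, 3.04], [-0.91, 1.82], [-1.04, 1.36], [-1.92, 1.95], [-1.52, 1.45], [-3.14, 3.14]. Speed limits (rad/s): [2.22, 2.22, 2.79, 3.14, 3.14, 3.14].

## Interface

Orientations are given as a unit quaternion [x, y, z, w].
In Python, from workcell import readout, optics, order gives the robot as it stands.
- The arm moves only by the shell command python3 -m pendant 'ROWS' [OPENING]. ROWS is JSON, one flat list of numbers, 4 for each row, row after row: the shift along the world's x, y, z in m, then the turn about the world's z in rad. In form: [dx, dy, dz, twist, dx, dy, dz, twist, ...]. A call has 1 to 12 rows; each row shifts and turns the commanded pose from where the row before left it; what a row does not reach is not made up. A row lasts 1/12 s, in which the tool goes at most 41.7 mm and 7.16 degrees, less where a joint would pass 70% of its speed; a pose out of reach is approached as far as the arm can. A call is refused whole if a number of a shift passes 0.0417 or a number of a turn 0.125, either way. A call with a gripper value outside its range is refused whole. OPENING is the opening, from -1 (shut) to 1 (fully open), so that 0 is half open, set as the call begins (- or left out, the last holds). The fingers move at their own pace and stop on an object; the grip force is fixed at half the most. Time passes only in rows, so rows that do not move let the fingers close. It gives the time, the measured TCP pose, the force, the opening and the grip force at its end, in the units of the state.
- readout.sense(): the state, without advancing time (a new reading comes with each control period).
- optics.read_camera(name): name is "scene" or "top"; returns (picture, depth): 420x560x3 uint8, red, green, blue; 420x560 float32, mm along the optical axis (not along the pixel's ray), 0 where there is no reading.
- optics.calibration(name): a dict with "K" (3x3 intrinsics, pixels), "k1" (the pictures are not rectified: a ray, as slopes to the right and down, at radius r is drawn at 1 + k1 r^2 times it, then the intrinsics apply), "R" (3x3) and "t" (3): a world point X has camera coordinates R X + t. Camera axes: x right, y down, z forward; pixel columns grow to the right and rows downward; lengths in mm; the calibration is good to about 2 mm. A picture is of the moment at which its call begins. calibration takes no time and is no camera call.
- order.job_done(): hands the job in; it is judged then, once.
The state is a dict: "time_s": time; "joint_pos": joint angles; "qd": joint speeds; "joint_torque": joint torques, N m; "ee_pos": TCP position; "tool_rot": TCP orientation; "ft_force": force on the tool from outside, world axes, zero at the start; "ft_torque": the same for the moment, N m; "width": finger opening in mm; "grip_force": force on a finger pad.
Only numpy, scipy, OpenCV 4.12 (cv2) and the standard library are available. Lean on these libraries where they do the work, as an engineer would, in place of code of your own. Each camera call takes 0.05 s, during which the arm holds its last target. There are 200 camera calls.

## Task

The tube rack has been left standing astride the tilt knob of the gel-casting table. Lift it away without tipping or dropping it and stand it upright, wholly on the rubber mat; then turn the knob until the hinged aluminium platform is level, its front edge flush with the tops of the two gauge posts beside it. Leave the other things on the bench where they are.

Things in the scene. Friction and masses are not known exactly. Their poses are not given: they have to be found in the camera images.
- base: Levelling table's grey base, fixed. Origin: on the bench, straight under the knob's axis; its +x runs from the knob to the platform, away from the robot (within 0.2 rad), z up. Knob housing 54 (x) x 50 (y) x 30 mm high, centred on the origin; base plate 10 mm high spans x 75 to 265, y +-93 mm.
- gauge_left (a point): Centre of the flat top of the left gauge post, at base x = 88, y = +102 mm, 60 mm above the bench: exactly the height of the platform's top face when level. A slim dark post 14 mm across; its twin stands at y = -102 mm.
- platform_front (a point): Middle of the platform's front (robot-side) edge, on its top face; z square to that face. Aluminium plate 170 (x) x 180 (y) x 6 mm, a low rib (4 mm) near each side edge, hinged along its far edge (base x = 245, 50 mm above the bench; top face 10 mm above the hinge line). Level: this point is at base x = 75 mm, height 60 mm; it starts 11 to 29 mm too low. Only the knob moves it.
- platform (a joint): Tilt of the platform, rad: 0 is level, negative means its front edge is too low, positive too high. It equals 0.06 x the knob's joint value.
- knob (a joint): Turn of the knob, rad, growing clockwise seen from above. Clockwise raises the platform's front: 0.06 rad of tilt (10 mm at the front edge) per rad. 0: platform level; range -3.3 to 1.6, start -2.8 to -1.1. It stays where it is left; about 0.1 N m turns it. At value q the knob's bar lies along the base's x axis turned by -q about z.
- knob_grip (a point): On the knob's vertical axis, 63 mm above the bench: TCP height to grip it from above. A black bar 64 mm long, 14 mm thick, from 40 to 69 mm above the bench, on a disc 52 mm across (32 to 40 mm above the bench). This point's x axis lies along the bar.
- rack: Bridge-shaped tube rack, loose, 0.2 to 0.42 kg; at the start it stands on the bench astride the knob. Origin: centre of its underside, level with its feet; long axis y. 170 (y) x 50 (x) mm; feet 58 mm wide (x); deck 86 to 104 mm above its feet, on a leg plate 8 mm thick at each end. Open under the deck, 100 mm between the hanging tubes, where the knob stands.
- rack_top (a point): Centre of the top face of the rack's deck, 104 mm above its feet. The middle 100 mm of the deck is bare: grip it from above across its 50 mm width, TCP about 94 mm above the feet. Two capped tubes at each end (rack x = +-12.5, y = +-62 mm) stick up 16 mm above the deck and hang down to 46 mm above the feet.
- mat: Flat dark rubber mat 250 (x) x 150 (y) x 4 mm, fixed on the bench to the left or the right of the levelling table. Origin: centre of its underside, on the bench; its top is at 4 mm. Its long axis is x.
- foot0 (a point): Outer corner of a rack foot, at rack x = -29, y = -85, z = 0 mm.
- foot1 (a point): Outer corner of a rack foot, at rack x = -29, y = +85, z = 0 mm.
- foot2 (a point): Outer corner of a rack foot, at rack x = +29, y = -85, z = 0 mm.
- foot3 (a point): Outer corner of a rack foot, at rack x = +29, y = +85, z = 0 mm.
- jar: Bystander: small squat glass jar with a screw cap, 48 mm across, 62 mm high, standing loose close to the right side of the platform. Origin: centre of its underside.
- media: Bystander: glass bottle with a cap, 72 mm across, 165 mm high, loose, near the far side of the bench. Origin: centre of its underside.
- beaker: Bystander: open glass beaker, 68 mm across, 90 mm high, loose, near the far side. Origin: centre of its underside.

How it is judged:
By the outcome, as a careful person would: the job done as asked, in the order asked, and still so for the second after the job is handed in, with the robot touching nothing.
It also fails if it takes over 58 s, if anything falls off the work surface, if the arm or the gripper's body presses on something with over 40 N, if the wrist force passes 120 N, or if a joint passes its speed limit or range.

## Working session

There is one attempt and no reset: what is moved stays moved. The work goes in short steps, Python scripts to look and compute and a shell command to move; the robot and the scene stay as the last step left them, time stands still between calls to the robot, and variables do not carry over. Pictures are saved under pics/ and viewed, at most 10 in all, crops included, and the job is handed in when it is done.

```bash
mkdir -p pics
cat > h.py <<'E'
import numpy as np, cv2
from workcell import readout, optics, order
def snap(n,f):
    p,d=optics.read_camera(n); np.savez('%s.npz'%f,p=p,d=d); cv2.imwrite('pics/%s.png'%f,cv2.cvtColor(p,cv2.COLOR_RGB2BGR)); return p,d
def world(n,d,u,v,z=None):
    c=optics.calibration(n);K=np.array(c['K'],float);R=np.array(c['R']);t=np.array(c['t'])
    u=np.atleast_1d(u).astype(float);v=np.atleast_1d(v).astype(float)
    a=cv2.undistortPoints(np.stack([u,v],-1).reshape(-1,1,2),K,np.array([c['k1'],0,0,0,0.])).reshape(-1,2)
    r=np.c_[a,np.ones(len(a))]
    if z is None:
        D=d[v.astype(int),u.astype(int)]
        return (r*D[:,None]-t)@R
    o=-R.T@t; w=r@R
    return o+w*((z-o[2])/w[:,2])[:,None]
def proj(n,X):
    c=optics.calibration(n);K=np.array(c['K'],float);R=np.array(c['R']);t=np.array(c['t'])
    return cv2.projectPoints(np.array(X,float).reshape(-1,1,3),cv2.Rodrigues(R)[0],t,K,np.array([c['k1'],0,0,0,0.]))[0].reshape(-1,2)
E
python3 - <<'E'
from h import *
snap('scene','s0');snap('top','t0');print(readout.sense())
for n in('scene','top'):
  c=optics.calibration(n);print(n,c['K'],c['k1'],-np.array(c['R']).T@c['t'])
E
```

```text
{'time_s': 0.1, 'joint_pos': array([-1.29460912e+00,  2.59109190e-01,  2.09049218e-02,  1.33370482e+00,
       -2.83294647e-05,  1.41823166e+00]), 'qd': array([-0.00041084, -0.00258583,  0.00089202, -0.00131906,  0.0010567 ,
       -0.00016982]), 'joint_torque': array([ 8.01156624e-03, -5.56695092e+01,  3.45070302e+01,  1.16741192e-02,
       -1.26046975e-04, -6.12447863e-06]), 'ee_pos': array([ 228.60421361, -500.01374726,  249.46759937]), 'tool_rot': array([ 9.77109193e-01,  2.12737668e-01, -4.85062266e-05, -5.54440666e-04]), 'ft_force': array([ 0.5120479 , -0.69270029, -0.03592872]), 'ft_torque': array([ 0.0637978 , -0.02713947, -0.02112871]), 'grip_force': 0.0, 'width': 85.22384365952826}
scene [[464.52317027   0.         279.0755408 ]
 [  0.         464.52317027 206.92901062]
 [  0.           0.           1.        ]] -0.10490530356961877 [1257.77136411  330.08552184  859.30039191]
top [[403.3727098    0.         281.02056627]
 [  0.         403.3727098  214.37498626]
 [  0.           0.           1.        ]] -0.054705003568274534 [ 370.91529497    1.92607824 1064.70792594]
```

View pics/s0.png

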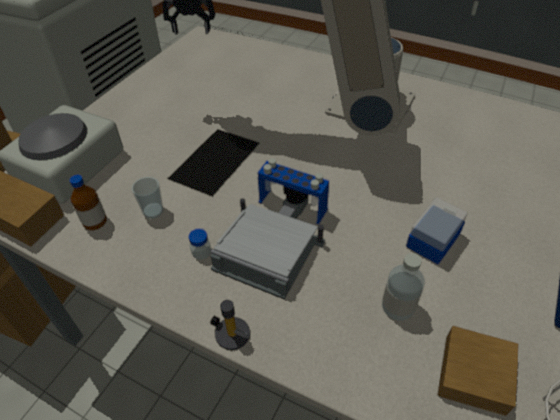

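View pics/t0.png

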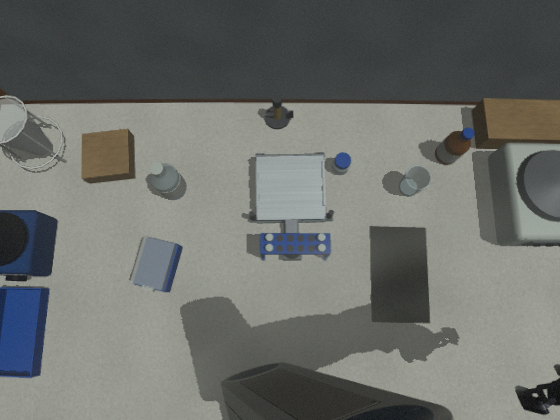

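The scene view shows the rack (290,185) astride the knob with the platform behind it and the mat at (215,160). The top view shows the rack deck centre at (295,244), platform at (291,187), gauge tops at (250,217) and (330,215), and mat corners at about (370,226), (426,227), (430,322), (371,322). Next I enlarge the crop.

Run:
```python
from h import *
a=np.load('t0.npz');p,d=a['p'],a['d']
c=p[145:275,240:440];cv2.imwrite('pics/c0.png',cv2.cvtColor(cv2.resize(c,None,fx=4,fy=4,interpolation=cv2.INTER_CUBIC),cv2.COLOR_RGB2BGR))
# rack deck points by depth height
v,u=np.mgrid[225:265,250:345];W=world('top',d,u.ravel(),v.ravel());
col=p[v.ravel(),u.ravel()].astype(int)
m=(W[:,2]>92)&(W[:,2]<112)
q=W[m];print('deck',m.sum(),q.mean(0),cv2.minAreaRect(q[:,:2].astype(np.float32)))
m=(W[:,2]>112);q=W[m];print('caps',m.sum(),q.mean(0),cv2.minAreaRect(q[:,:2].astype(np.float32)))
print('mat',world('top',d,[370.,426.5,429.5,371.],[226.,227.,322.,322.],4))
v,u=np.mgrid[150:222,250:335];W=world('top',d,u.ravel(),v.ravel());m=(W[:,2]>25)&(W[:,2]<75);q=W[m]
print('plat',cv2.minAreaRect(q[:,:2].astype(np.float32)))
for uu,vv in[(291,170),(291,190),(291,210)]:print(world('top',d,uu,vv))
```

```text
deck 1290 [519.18654244 -28.61282214 104.59986226] ((520.1073608398438, -27.954734802246094), (50.50846862792969, 166.3790740966797), 0.10429304093122482)
caps 208 [509.99686544 -26.1589811  179.55127796] ((455.4593811035156, -28.76915740966797), (168.79037475585938, 137.8924560546875), 0.27609074115753174)
mat [[ 582.81205461 -233.63684704    4.        ]
 [ 580.63129936 -386.83445417    4.        ]
 [ 331.93092625 -377.27129259    4.        ]
 [ 332.45740188 -226.02523647    4.        ]]
plat ((684.4954223632812, -26.593650817871094), (216.54067993164062, 193.9917755126953), 87.01155090332031)
[[721.57616288 -20.31557128  56.76661509]]
[[668.68830532 -20.42167574  50.32440254]]
[[615.58605454 -20.45913971  47.338376  ]]
```

View pics/c0.png

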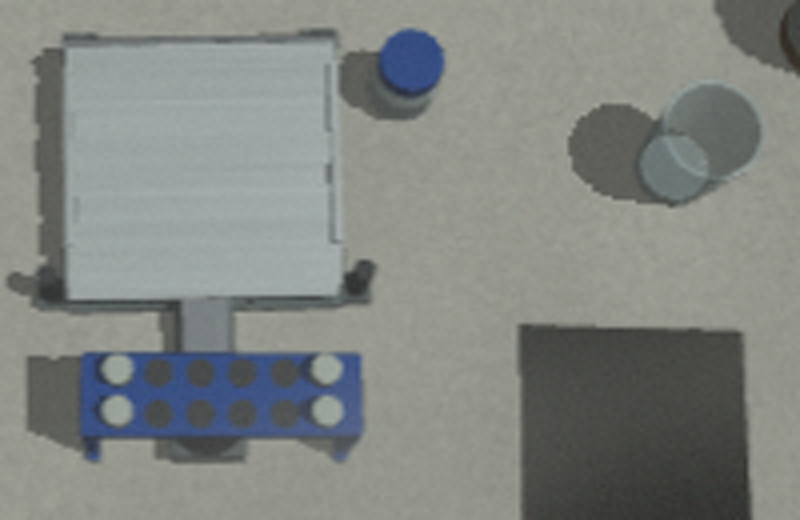

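The crop shows the deck corners at crop (82,353), (361,353), (361,437) and (82,437), so about full-image (260,233) to (330,254). Gauge tops are at (50,275) and (365,268), and the bottom of the platform's front edge at y≈298.

Run:
```python
from h import *
a=np.load('t0.npz');p,d=a['p'],a['d']
f=lambda x,o:o+(np.array(x,float)+.5)/4-.5
W=world('top',d,f([82,361,361,82],240),f([353,353,437,437],145),104);print(W,W.mean(0))
hsv=cv2.cvtColor(p,cv2.COLOR_RGB2HSV)
v,u=np.mgrid[228:256,255:335];v=v.ravel();u=u.ravel();X=world('top',d,u,v)
k=(hsv[v,u,1]>110)&(abs(X[:,2]-104)<10);k&=abs(hsv[v,u,0].astype(int)-112)<15
q=world('top',d,u[k],v[k],104);print(cv2.minAreaRect(q[:,:2].astype(np.float32)),k.sum())
# caps (z=120)
c=world('top',d,f([117,326,327,117],240),f([369,368,410,410],145),120);print(c,c.mean(0),np.arctan2(-(c[0]-c[1])[0],(c[0]-c[1])[1]))
m=world('top',d,[370.,426.5,429.5,371.],[226.,227.,322.,322.],4);print(m.mean(0))
```

```text
[[ 544.71685821   55.4835561   104.        ]
 [ 545.4782111  -113.25998582  104.        ]
 [ 494.45393285 -112.1878969   104.        ]
 [ 493.71444945   54.65454082  104.        ]] [519.5908629  -28.82744645 104.        ]
((520.5112915039062, -27.986366271972656), (48.597755432128906, 166.4020233154297), 0.27288511395454407) 641
[[532.28580152  33.66299496 120.        ]
 [533.44481787 -90.3540886  120.        ]
 [508.3269176  -90.53338656 120.        ]
 [507.77486168  33.37892524 120.        ]] [520.45809967 -28.46138874 120.        ] 0.009345346399520863
[ 456.95792052 -305.94195757    4.        ]
```

```bash
python3 -m pendant '[0.018,0.0295,-0.003,0.072,0.018,0.0295,-0.003,0.072,0.018,0.0295,-0.003,0.072,0.018,0.0295,-0.003,0.072,0.018,0.0295,-0.003,0.072,0.018,0.0295,-0.003,0.072,0.018,0.0295,-0.003,0.072,0.018,0.0295,-0.003,0.072]' 1
python3 -m pendant '[0.018,0.0295,-0.003,0.072,0.018,0.0295,-0.003,0.072,0.018,0.0295,-0.003,0.072,0.018,0.0295,-0.003,0.072,0.018,0.0295,-0.003,0.072,0.018,0.0295,-0.003,0.072,0.018,0.0295,-0.003,0.072,0.018,0.0295,-0.003,0.072,0,0,0,0,0,0,0,0]'
```

```text
time_s: 0.77
ee_pos: [373.1, -262.5, 225.7]
tool_rot: [0.876, 0.483, -0.0, -0.0]
ft_force: [0.8, -1.4, 0.1]
width: 85.2
grip_force: 0.0
time_s: 1.6
ee_pos: [516.9, -26.6, 201.2]
tool_rot: [0.702, 0.712, -0.0, -0.001]
ft_force: [-1.7, -0.0, 0.1]
width: 85.2
grip_force: 0.0
```

```bash
python3 -m pendant '[0.003,-0.0015,-0.015,-0.006,0,0,-0.02,0,0,0,-0.02,0,0,0,-0.02,0,0,0,-0.016,0,0,0,-0.01,0,0,0,-0.005,0,0,0,0,0,0,0,0,0]'
python3 -c "
from h import *
snap('scene','s1')
p=np.load('s1.npz')['p'];cv2.imwrite('pics/s1c.png',cv2.cvtColor(cv2.resize(p[80:270,180:400],None,fx=3,fy=3,interpolation=2),4))"
```

```text
time_s: 2.35
ee_pos: [519.9, -30.2, 96.6]
tool_rot: [0.706, 0.708, 0.0, 0.0]
ft_force: [0.5, 0.6, 0.6]
width: 85.5
grip_force: 0.0
```

View pics/s1c.png

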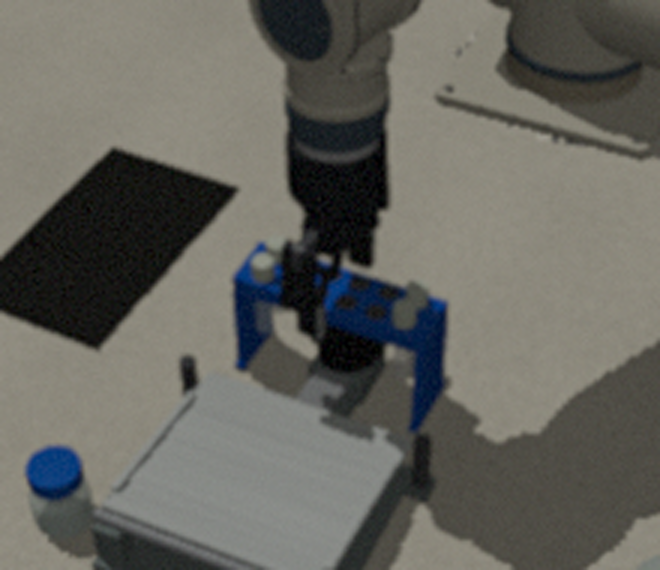

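The fingers straddle the deck around crop (315,290), clear of the caps at (262,265) and (410,305). Closing now.

```bash
python3 -m pendant '[0,0.001,-0.002,0,0,0,0,0,0,0,0,0,0,0,0,0,0,0,0,0,0,0,0,0,0,0,0,0,0,0,0,0]' -1
python3 -m pendant '[0,0,0,0,0,0,0,0,0,0,0.003,0,0,0,0.006,0,0,0,0.01,0,0,0,0.01,0]'
```

```text
time_s: 3.07
ee_pos: [520.1, -28.7, 94.7]
tool_rot: [0.706, 0.709, 0.0, 0.001]
ft_force: [-0.7, 0.3, 6.0]
width: 49.2
grip_force: 61.9
time_s: 3.57
ee_pos: [519.4, -28.6, 123.6]
tool_rot: [0.706, 0.709, -0.0, -0.0]
ft_force: [0.3, 1.3, -3.9]
width: 48.6
grip_force: 62.6
```

```bash
python3 -m pendant '[0,0,0.012,0,0,0,0.015,0,0,0,0.018,0,0,0,0.018,0,0,0,0.018,0,0,0,0.015,0,0,0,0.006,0,0,0,0,0]'
python3 -m pendant '[0,-0.01,0,0.06,-0.003,-0.02,0,0.1,-0.004,-0.02,0,0.1,-0.004,-0.02,0,0.1,-0.004,-0.02,0,0.1,-0.004,-0.02,0,0.1,-0.004,-0.02,0,0.1,-0.004,-0.02,0,0.1,-0.004,-0.02,0,0.1,-0.004,-0.02,0,0.1,-0.004,-0.02,0,0.1,-0.004,-0.02,0,0.1]'
```

```text
time_s: 4.23
ee_pos: [520.2, -28.8, 226.9]
tool_rot: [0.706, 0.709, 0.001, 0.001]
ft_force: [0.6, 0.2, -4.6]
width: 49.2
grip_force: 62.7
time_s: 5.23
ee_pos: [476.0, -259.5, 224.0]
tool_rot: [0.2, 0.98, 0.0, -0.001]
ft_force: [0.2, 0.3, -3.1]
width: 49.1
grip_force: 62.6
```

```bash
python3 -m pendant '[-0.005,-0.015,0,0.09,-0.005,-0.015,0,0.09,-0.005,-0.012,0,0.09,-0.004,-0.004,0,0.09,0,0,-0.02,0,0,0,-0.02,0,0,0,-0.02,0,0,0,-0.015,0,0,0,-0.005,0,0,0,0,0,0,0,0,0]'
python3 -c "
from h import *
snap('top','t1');snap('scene','s2');print(readout.sense()['tool_rot'])
p=np.load('t1.npz')['p'];q=np.load('s2.npz')['p'];
A=cv2.resize(p[195:345,235:445],None,fx=2.6,fy=2.6,interpolation=2);B=cv2.resize(q[90:290,120:340],(429,390),interpolation=2)
A=A[:390,130:];cv2.imwrite('pics/ab.png',cv2.cvtColor(np.hstack([A,B[:, :800-A.shape[1]]]),4))"
```

```text
time_s: 6.15
ee_pos: [457.7, -304.7, 145.1]
tool_rot: [0.023, 1.0, 0.0, -0.0]
ft_force: [0.1, 0.4, -2.6]
width: 49.1
grip_force: 62.7
[ 2.33466401e-02  9.99727176e-01 -4.67114733e-04  5.38808236e-04]
```

View pics/ab.png

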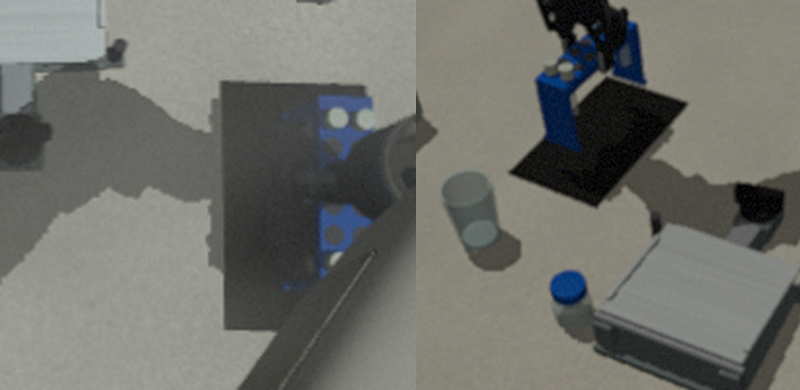

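```bash
python3 -m pendant '[0,0,-0.01,0,0,0,-0.012,0,0,0,-0.01,0,0,0,-0.006,0,0,0,-0.003,0,0,0,-0.002,0,0,0,-0.001,0,0,0,0,0,0,0,0,0]'
```

```text
time_s: 7.0
ee_pos: [457.8, -304.9, 101.3]
tool_rot: [0.023, 1.0, -0.0, 0.0]
ft_force: [-0.4, 0.3, -3.4]
width: 48.7
grip_force: 62.9
```

```bash
python3 -m pendant '[0,0,-0.001,0,0,0,-0.001,0,0,0,0,0,0,0,0,0]'; python3 -m pendant '[0,0,-0.001,0,0,0,0,0,0,0,0,0]'
```

```text
time_s: 7.33
ee_pos: [457.6, -304.7, 99.0]
tool_rot: [0.023, 1.0, 0.0, -0.0]
ft_force: [0.2, 0.4, -4.2]
width: 49.2
grip_force: 62.9
time_s: 7.58
ee_pos: [457.8, -304.7, 98.7]
tool_rot: [0.023, 1.0, -0.0, 0.0]
ft_force: [-2.7, 2.3, 5.4]
width: 49.0
grip_force: 63.8
```

```bash
python3 -m pendant '[0,0,0,0,0,0,0,0,0,0,0,0,0,0,0,0,0,0,0,0]' 1; python3 -m pendant '[0,0,0.01,0,0,0,0.02,0,0,0,0.02,0,0,0,0.03,0,0,0,0.03,0,0.02,0.02,0.01,0.1,0.02,0.03,0,0.1,0.02,0.03,0,0.1,0,0,0,0]'
python3 -c "
from h import *
p,d=snap('top','t2');snap('scene','s3')
p=p[195:345,265:445];q=np.load('s3.npz')['p'];
A=cv2.resize(p,None,fx=3,fy=3,interpolation=2)[:, :440]
p=np.load('t2.npz')['p'];A=cv2.resize(p[130:330,260:440],None,fx=2.2,fy=2.2,interpolation=2);B=cv2.resize(q[90:290,160:340],(396,440),interpolation=2)
cv2.imwrite('pics/ab2.png',cv2.cvtColor(np.hstack([A,B]),4))"
```

```text
time_s: 8.0
ee_pos: [457.7, -304.7, 97.9]
tool_rot: [0.023, 1.0, 0.0, -0.0]
ft_force: [-0.1, 0.4, 0.2]
width: 85.3
grip_force: 0.0
time_s: 8.75
ee_pos: [520.0, -220.6, 219.1]
tool_rot: [-0.131, 0.991, 0.0, 0.001]
ft_force: [-0.5, -0.5, -0.3]
width: 85.2
grip_force: 0.0
```

View pics/ab2.png

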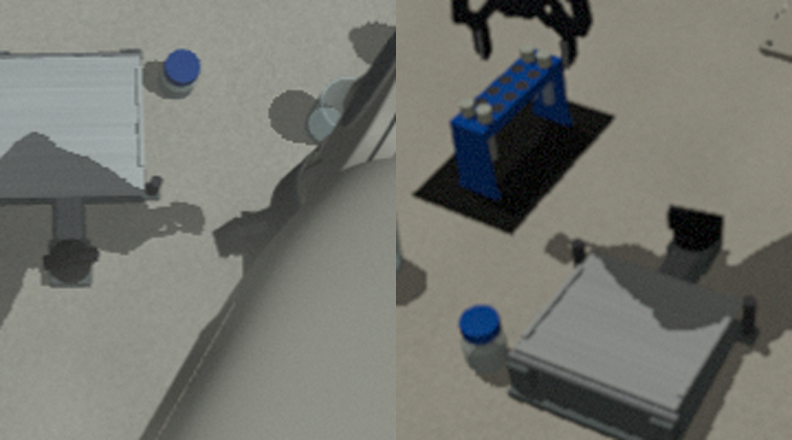

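The rack stands upright, fully on the mat in the scene view. The knob is now uncovered at about top (292,248). I measure the bar and the platform tilt from depth.

```bash
cat > meas.py <<'E'
from h import *
import sys
def fit(P):
    c=P.mean(0);w,V=np.linalg.eigh(np.cov((P-c).T));return c,w,V
def knob(n,f):
    d=np.load(f+'.npz')['d'];v,u=np.mgrid[0:420,0:560];v=v.ravel();u=u.ravel();k=d[v,u]>0;u=u[k];v=v[k]
    W=world(n,d,u,v);m=(abs(W[:,0]-515)<55)&(abs(W[:,1]+22)<55)&(W[:,2]>60)&(W[:,2]<78);P=W[m]
    print(n,'knobtop',m.sum(),P.mean(0),cv2.minAreaRect(P[:,:2].astype(np.float32)));c,w,V=fit(P[:,:2]);print('  pca ang',np.arctan2(V[1,1],V[0,1])%np.pi,np.sqrt(w*12))
    m=(W[:,0]>603)&(W[:,0]<740)&(abs(W[:,1]+22)<75)&(W[:,2]>25)&(W[:,2]<75);P=W[m]
    for _ in range(4):
        A=np.c_[P[:,0]-757,P[:,1]+22,np.ones(len(P))];x=np.linalg.lstsq(A,P[:,2],rcond=None)[0];r=P[:,2]-A@x;P=P[abs(r)<3*abs(r).std()+.1]
    print('  plane dz/dx,dz/dy,z@hinge',x,'front z',x[2]-170*x[0], r.std())
if __name__=='__main__':
    for n,f in zip(sys.argv[1::2],sys.argv[2::2]):knob(n,f)
E
python3 meas.py top t2 scene s3
python3 - <<'E'
from h import *
p=np.load('s3.npz')['p'];A=p[170:270,220:340]
q=np.load('t2.npz')['p'];B=q[195:275,245:341]
f=lambda a,k:np.clip(cv2.resize(a,(400,int(a.shape[0]*400/a.shape[1])),interpolation=2).astype(float)*k,0,255).astype(np.uint8)
a=f(A,2.2);b=f(B,3);h=min(len(a),len(b));cv2.imwrite('pics/k.png',cv2.cvtColor(np.hstack([a[:h],b[:h]]),4))
E
```

```text
top knobtop 148 [516.27742458 -22.7124537   69.2470044 ] ((517.0166625976562, -23.482776641845703), (14.35095500946045, 63.652488708496094), 9.370765686035156)
  pca ang 1.7325897897278604 [14.47491622 63.11106163]
  plane dz/dx,dz/dy,z@hinge [1.04710340e-01 4.34976655e-03 6.07789606e+01] front z 42.97820283348793 1.2792478086393555
scene knobtop 167 [517.90402818 -17.18745479  68.55111236] ((515.4534301757812, -17.94757080078125), (16.864839553833008, 62.576725006103516), 9.423479080200195)
  pca ang 1.7595176438158395 [14.65020256 62.87959428]
  plane dz/dx,dz/dy,z@hinge [9.97365453e-02 3.54320397e-03 6.13796648e+01] front z 44.42445209965651 0.8962398778455721
```

View pics/k.png

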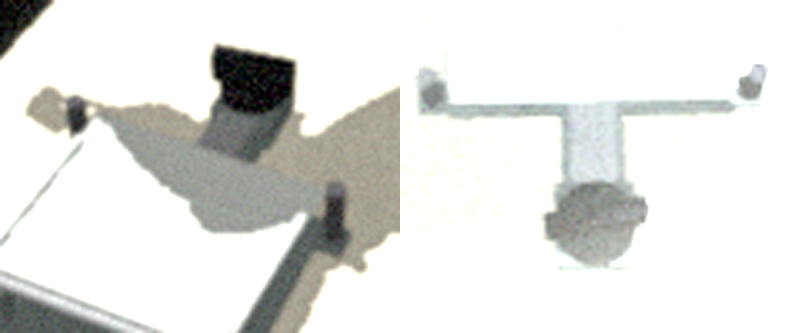

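The knob bar runs from about (548,228) to (645,208) in the right panel, near the base's y axis. Bar angle ≈1.74 rad and tilt/0.06 ≈ -1.7 agree. The two cameras differ by 5 mm in y, so I check the scene camera against the rack, whose y the grip fixed at -304.7.

Run:
```python
from h import *
for n,f in(('scene','s3'),('top','t1')):
    a=np.load(f+'.npz');d=a['d'];hsv=cv2.cvtColor(a['p'],cv2.COLOR_RGB2HSV)
    v,u=np.mgrid[0:420,0:560];v=v.ravel();u=u.ravel();k=d[v,u]>0;u=u[k];v=v[k];W=world(n,d,u,v)
    z0=108 if f=='s3' else 155.
    m=(abs(W[:,0]-457)<105)&(abs(W[:,1]+305)<50)&(abs(W[:,2]-z0)<6)&(abs(hsv[v,u,0].astype(int)-112)<15)&(hsv[v,u,1]>90)
    P=W[m];print(n,m.sum(),np.median(P[:,2]),P.mean(0),cv2.minAreaRect(P[:,:2].astype(np.float32)),np.percentile(P[:,:2],[1,99],axis=0))
    m=(abs(W[:,0]-457)<105)&(abs(W[:,1]+305)<50)&(abs(W[:,2]-z0-16)<5);P=W[m];print(' caps',m.sum(),P.mean(0))
    np.set_printoptions(suppress=True)
# fingers/gripper seen in s3 not used
```

```text
scene 534 108.64368539164097 [ 465.84139063 -296.02293486  108.3285672 ] ((457.3702392578125, -300.6364440917969), (53.32939147949219, 171.0400848388672), 87.84407806396484) [[ 377.41911161 -326.87570511]
 [ 541.25085179 -273.49273202]]
 caps 139 [ 460.3690943  -300.53292159  123.91979592]
top 392 155.5309338233966 [ 466.55307096 -300.50758274  155.43439003] ((460.3138427734375, -303.682373046875), (45.384281158447266, 157.82357788085938), 85.65776824951172) [[ 387.517025   -329.71324613]
 [ 538.78644982 -278.69771517]]
 caps 123 [ 498.27225553 -303.10214275  171.24084391]
```

```bash
python3 -m pendant '[0,0.0165,0,0.12,0,0.0165,0,0.12,0,0.0165,0,0.12,0,0.0165,0,0.12,0,0.0165,0,0.12,0,0.0165,0,0.12,0,0.0165,0,0.12,-0.003,0.0165,0,0.12,0,0.0165,0,0.12,0,0.0165,0,0.12,0,0.0165,0,0.12,0,0.0165,0,0.12]' 0
python3 -m pendant '[0,0,-0.02,0.03,0,0,-0.03,0,0,0,-0.03,0,0,0,-0.02,0,0,0,0,0,0,0,0,0]'; python3 -c "
from h import *
q=readout.sense();r=q['tool_rot'];print(q['ee_pos'],2*np.arctan2(r[1],r[0])%(2*np.pi),q['joint_pos'])"
```

```text
time_s: 9.85
ee_pos: [514.3, -27.1, 218.4]
tool_rot: [0.75, -0.661, 0.0, 0.0]
ft_force: [-0.6, 0.7, -0.6]
width: 42.4
grip_force: 0.0
time_s: 10.35
ee_pos: [514.2, -27.5, 118.0]
tool_rot: [0.758, -0.652, -0.001, 0.0]
ft_force: [-0.6, -0.4, 0.3]
width: 42.5
grip_force: 0.0
[514.22364182 -27.52095396 118.00483553] 4.862892939504187 [-2.16431019e-01  2.76589989e-01 -3.04720550e-01  9.91161370e-01
 -1.87652825e-04 -1.93773115e+00]
```

```bash
python3 -m pendant '[0.0025,0.0045,-0.01,0.012,0,0,-0.015,0,0,0,-0.012,0,0,0,-0.01,0,0,0,-0.007,0,0,0,0,0,0,0,0,0]'
python3 -m pendant '[0,0,0,0,0,0,0,0,0,0,0,0,0,0,0,0,0,0,0,0,0,0,0,0]' -1;  python3 -c "
from h import *
q=readout.sense();r=q['tool_rot'];print(q['ee_pos'],2*np.arctan2(r[1],r[0])%(2*np.pi),q['ft_force'],q['ft_torque'])"
```

```text
time_s: 10.93
ee_pos: [517.4, -22.2, 64.3]
tool_rot: [0.763, -0.647, 0.0, -0.0]
ft_force: [-0.3, -0.6, 1.3]
width: 42.8
grip_force: 0.0
time_s: 11.43
ee_pos: [517.7, -22.3, 64.8]
tool_rot: [0.763, -0.647, 0.001, -0.0]
ft_force: [0.2, -0.1, 6.0]
width: 13.0
grip_force: 59.6
[517.73629742 -22.26079582  64.79502555] 4.876904222665527 [ 0.21693034 -0.09989882  6.01017259] [0.0512472  0.16691706 0.05913272]
```

```bash
python3 -m pendant '[0,0,0,-0.03,0,0,0,-0.07,0,0,0,-0.07,0,0,0,-0.07,0,0,0,-0.07,0,0,0,-0.07,0,0,0,-0.07,0,0,0,-0.07,0,0,0,-0.05,0,0,0,-0.03,0,0,0,0,0,0,0,0]';  python3 -c "
from h import *
q=readout.sense();r=q['tool_rot'];print(q['ee_pos'],2*np.arctan2(r[1],r[0])%(2*np.pi),q['ft_force'],q['ft_torque'])"
```

```text
time_s: 12.43
ee_pos: [517.0, -22.2, 64.8]
tool_rot: [-0.538, 0.843, -0.0, 0.0]
ft_force: [-2.5, 0.9, 10.1]
width: 12.9
grip_force: 60.1
[517.03756087 -22.16739075  64.75980992] 4.2765529375164 [-2.48990333  0.8879531  10.12814301] [ 0.17388675  0.75590232 -0.09174586]
```

```bash
python3 -m pendant '[0,0,0,-0.04,0,0,0,-0.09,0,0,0,-0.09,0,0,0,-0.09,0,0,0,-0.09,0,0,0,-0.09,0,0,0,-0.09,0,0,0,-0.09,0,0,0,-0.08,0,0,0,-0.05,0,0,0,0,0,0,0,0]';  python3 -c "
from h import *
q=readout.sense();r=q['tool_rot'];print(q['ee_pos'],2*np.arctan2(r[1],r[0])%(2*np.pi),q['ft_force'],q['ft_torque'])
snap('scene','s4');snap('top','t4')
p=np.load('s4.npz')['p'];cv2.imwrite('pics/s4c.png',cv2.cvtColor(cv2.resize(p[180:300,200:340],None,fx=5,fy=5,interpolation=2),4))"; python3 meas.py scene s4 top t4
```

```text
time_s: 13.43
ee_pos: [516.4, -21.5, 64.8]
tool_rot: [-0.167, 0.986, 0.001, -0.0]
ft_force: [-5.2, 3.7, 12.2]
width: 12.7
grip_force: 60.5
[516.4185874  -21.50316021  64.7725737 ] 3.4768594075658616 [-5.21140762  3.67667674 12.19495482] [ 0.86632352  1.2329444  -0.02345426]
scene knobtop 166 [522.20674843 -16.41980171  69.53816942] ((517.6549072265625, -16.919475555419922), (35.34830093383789, 58.49555206298828), 85.93061065673828)
  pca ang 0.36633508895802525 [30.67725509 54.5392275 ]
  plane dz/dx,dz/dy,z@hinge [1.51986443e-02 7.66079943e-04 6.14495252e+01] front z 58.86575567187644 0.9589712581483177
top knobtop 0 [nan nan nan] ((0.0, 0.0), (0.0, 0.0), 0.0)
  pca ang nan [nan nan]
  plane dz/dx,dz/dy,z@hinge [2.33855705e-02 2.50652792e-04 6.11372857e+01] front z 57.16173873248101 1.173644704456836meas.py:8: RuntimeWarning: Mean of empty slice.
  print(n,'knobtop',m.sum(),P.mean(0),cv2.minAreaRect(P[:,:2].astype(np.float32)));c,w,V=fit(P[:,:2]);print('  pca ang',np.arctan2(V[1,1],V[0,1])%np.pi,np.sqrt(w*12))
  ret = um.true_divide(
meas.py:4: RuntimeWarning: Mean of empty slice.
  c=P.mean(0);w,V=np.linalg.eigh(np.cov((P-c).T));return c,w,V
  avg = a.mean(axis, **keepdims_kw)
meas.py:4: RuntimeWarning: Degrees of freedom <= 0 for slice
  c=P.mean(0);w,V=np.linalg.eigh(np.cov((P-c).T));return c,w,V
  c *= np.true_divide(1, fact)
  c *= np.true_divide(1, fact)
```

View pics/s4c.png

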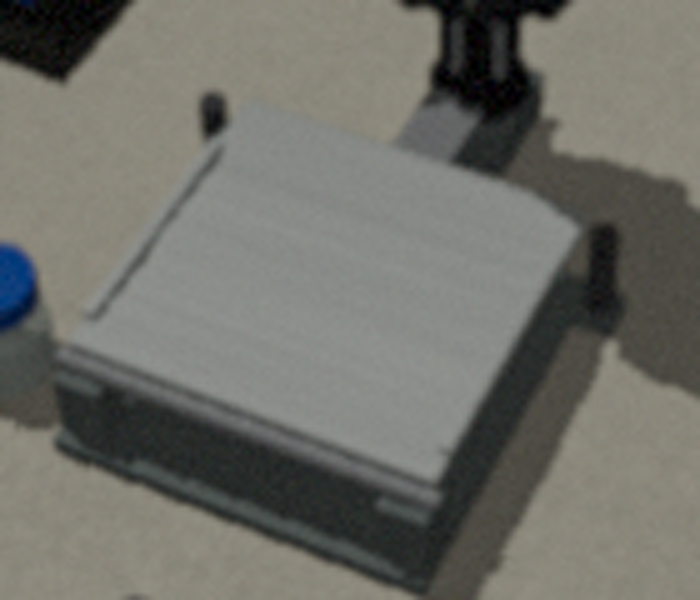

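The bar turns with the gripper (tilt changed 0.084 for 1.40 rad), and the platform is still slightly low. I refine using the gauge tops (crop (212,98) and (603,230)) relative to the platform plane and the base yaw.

```bash
cat > g.py <<'E'
from h import *
import sys
np.set_printoptions(suppress=True,precision=4)
def edges(n,f):
    a=np.load(f+'.npz');d=a['d'];v,u=np.mgrid[0:420,0:560];v=v.ravel();u=u.ravel();k=d[v,u]>0;u=u[k];v=v[k];W=world(n,d,u,v)
    m=(W[:,0]>575)&(W[:,0]<775)&(abs(W[:,1]+21)<140)&(W[:,2]>30)&(W[:,2]<75);u,v,P=u[m],v[m],W[m]
    c=np.array([517,-22.,0]);
    # platform plane
    m=(P[:,0]>605)&(P[:,0]<740)&(abs(P[:,1]+22)<70);A=np.c_[P-c][:, :2];A=np.c_[A,np.ones(len(A))]
    x=np.linalg.lstsq(A[m],P[m,2],rcond=None)[0]
    # gauge: blobs off platform
    for s in(1,-1):
        g=(abs(P[:,1]+22-s*102)<14)&(abs(P[:,0]-605)<16)&(P[:,2]>52)
        if g.sum():print(n,f,s,g.sum(),'gauge',P[g].mean(0),'median z',np.median(P[g,2]),'plane z@front',x@[75,0,1], x@[88,s*102,1])
    # side edges: per-x-bin extreme y of points on plane
    on=abs(P[:,2]-A@x)<5
    for s in(1,-1):
        X=[];Y=[]
        for b in range(620,735,4):
            q=P[on&(abs(P[:,0]-b)<2.5)&(abs(P[:,1]+22)<96)]
            if len(q)>3:X.append(b);Y.append((s*q[:,1]).max()*s)
        pf=np.polyfit(X,Y,1);r=abs(np.polyval(pf,X)-Y);k=r<2*r.std()+.3;pf=np.polyfit(np.array(X)[k],np.array(Y)[k],1);print('  side',s,'yaw',pf[0],'y@660',np.polyval(pf,660))
    X=[];Y=[]
    for b in range(-95,55,4):
        q=P[on&(abs(P[:,1]-b)<2.5)]
        if len(q)>3:X.append(q[:,0].min());Y.append(b)
    pf=np.polyfit(Y,X,1);print('  front yaw',-pf[0],'x@-22',np.polyval(pf,-22))
for n,f in zip(sys.argv[1::2],sys.argv[2::2]):edges(n,f)
E
python3 g.py scene s4 top t4 top t0 scene s0
```

```text
scene s4 1 74 gauge [603.3516  78.2807  59.5837] median z 59.67533874541172 plane z@front 58.88774819547594 59.05843265305439
scene s4 -1 37 gauge [ 607.1644 -117.8434   59.3219] median z 59.80126952549438 plane z@front 58.88774819547594 59.129761926578134
  side 1 yaw -0.007857525791960716 y@660 73.43893675427954
  side -1 yaw 0.02442059968915928 y@660 -104.81473424947228
  front yaw 0.03646597271329481 x@-22 588.7909254581456
top t4 1 40 gauge [603.0152  76.4142  60.0913] median z 59.94141184730705 plane z@front 57.76696071859707 57.976918238315974
top t4 -1 10 gauge [ 606.0732 -124.297    60.4585] median z 61.23461260459318 plane z@front 57.76696071859707 58.07988482705302
  side 1 yaw 0.05093128935211595 y@660 68.8105581928057
  side -1 yaw -1.8474163414599996 y@660 -5.751721380210029
  front yaw 0.21857424042850995 x@-22 676.7910459233179
top t0 1 28 gauge [601.8337  80.5982  60.4614] median z 60.58015106478655 plane z@front 43.429146088376825 44.94597010142216
top t0 -1 28 gauge [ 606.6511 -120.4381   60.2341] median z 60.42211081969691 plane z@front 43.429146088376825 44.656130490698004
  side 1 yaw 0.010701031252017629 y@660 68.24271960480094
  side -1 yaw 0.024995112240947415 y@660 -106.14915094708113
  front yaw 0.015609893810508958 x@-22 589.4820472193015
scene s0 1 40 gauge [602.141   85.3321  59.5753] median z 60.404250786831895 plane z@front 44.81370131058321 46.46125151145123
scene s0 -1 36 gauge [ 607.5747 -117.4973   60.0527] median z 61.185234602860305 plane z@front 44.81370131058321 45.76669148174715
  side 1 yaw -0.004662437363511491 y@660 73.42203748837827
  side -1 yaw 0.014563314095114566 y@660 -104.93948611928604
  front yaw 0.025482136039984324 x@-22 589.2818020959373
```

```bash
python3 -m pendant '[0,0,0,-0.03,0,0,0,-0.07,0,0,0,-0.08,0,0,0,-0.07,0,0,0,-0.045,0,0,0,-0.02,0,0,0,0,0,0,0,0]';  python3 -m pendant '[0,0,0,0,0,0,0,0,0,0,0,0,0,0,0,0]' 0; python3 -c "
from h import *
q=readout.sense();r=q['tool_rot'];print(q['ee_pos'],2*np.arctan2(r[1],r[0])%(2*np.pi),q['ft_force'],q['ft_torque'])"
python3 -m pendant '[0,0,0.01,0,0,0,0.02,0,0,0,0.03,0,0,0,0.03,0,0,0,0.03,0,0,-0.035,0.02,0,0,-0.04,0,0,0,-0.04,0,0,0,-0.04,0,0,0,-0.04,0,0,0,-0.04,0,0,0,-0.04,0,0]'
python3 -m pendant '[0,-0.035,0,0,-0.02,-0.035,0,0,-0.03,-0.025,0,0,-0.03,-0.025,0,0,-0.03,-0.025,0,0,-0.03,-0.025,0,0,-0.03,-0.025,0,0,0,0,0,0,0,0,0,0]'
python3 -c "
from h import *
snap('scene','s5');snap('top','t5')";python3 meas.py scene s5 top t5;python3 g.py scene s5 top t5
```

```text
time_s: 14.2
ee_pos: [516.4, -21.1, 64.8]
tool_rot: [-0.01, 1.0, 0.001, -0.0]
ft_force: [-5.8, 6.2, 11.5]
width: 13.1
grip_force: 60.6
time_s: 14.53
ee_pos: [517.3, -22.4, 64.0]
tool_rot: [-0.01, 1.0, -0.0, 0.0]
ft_force: [-0.3, 0.5, -0.5]
width: 42.9
grip_force: 0.0
[517.27960142 -22.36276616  63.95585167] 3.1616321386517803 [-0.28975113  0.47892563 -0.51660973] [-0.00947906 -0.0408503   0.00086056]
time_s: 15.53
ee_pos: [516.7, -299.2, 204.9]
tool_rot: [-0.01, 1.0, -0.0, 0.0]
ft_force: [1.1, 0.5, 0.5]
width: 42.7
grip_force: 0.0
time_s: 16.28
ee_pos: [345.3, -493.7, 204.5]
tool_rot: [-0.008, 1.0, -0.0, 0.0]
ft_force: [0.7, -0.2, 0.5]
width: 42.8
grip_force: 0.0
scene knobtop 142 [518.63554432 -17.26444033  69.02835478] ((515.951416015625, -17.81372833251953), (64.9605941772461, 16.329370498657227), 1.6461143493652344)
  pca ang 0.00467311097858758 [14.84159603 66.80090338]
  plane dz/dx,dz/dy,z@hinge [-3.99596097e-03  4.25545991e-04  6.15072023e+01] front z 62.186515648766715 0.9563845018723908
top knobtop 143 [515.43571226 -23.34985659  69.37122934] ((517.396240234375, -23.7310218
[... 413 characters left out ...]
7.9174   59.3982] median z 60.533722326032056 plane z@front 62.06449254090394 62.00005132535393
  side 1 yaw -0.0017970634210493655 y@660 73.22433183400057
  side -1 yaw 0.015022675737747203 y@660 -105.10992654366835
  front yaw 0.02553719546267144 x@-22 588.4138014544895
top t5 1 39 gauge [603.0469  76.2749  60.9854] median z 60.79976811497992 plane z@front 60.9358445359304 60.969483680772285
top t5 -1 29 gauge [ 606.5354 -120.3012   59.7202] median z 60.28410181320561 plane z@front 60.9358445359304 60.953051615222805
  side 1 yaw 0.040517989098771884 y@660 69.34140398950345
  side -1 yaw 0.027568723578435535 y@660 -106.47491204122625
  front yaw 0.027387236205585263 x@-22 589.5997134970373
```

```bash
python3 -c "
from h import *
a=np.load('s5.npz')['p'];b=np.load('t5.npz')['p']
A=cv2.resize(a[115:300,165:345],(389,400),interpolation=2);B=cv2.resize(b[140:340,245:440],(390,400),interpolation=2)
cv2.imwrite('pics/fin.png',cv2.cvtColor(np.hstack([A,B]),4))
print(proj('top',[[457.7-29*0,-304.7,108]]))"
```

```text
[[411.27878317 269.26428796]]
```

View pics/fin.png

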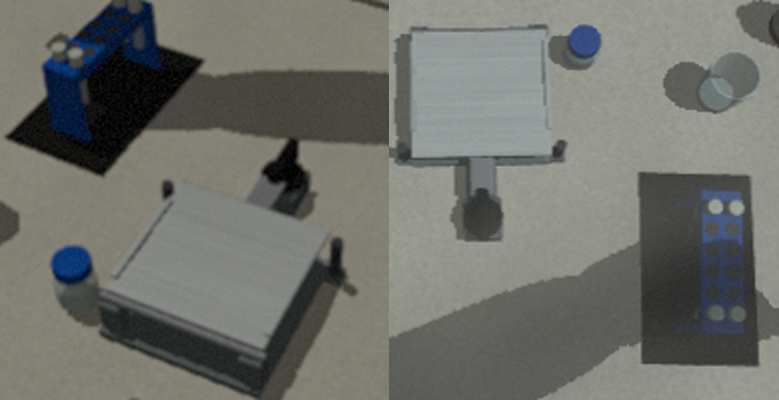

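The final picture shows the rack upright inside the mat (deck at (722,262) in the right half) and the knob bar along the base's x at (483,210). The platform front is flush with the gauge tops at (167,187) and (336,245), and the jar and beaker haven't moved. Handing in.

```bash
python3 -c "
from workcell import order;print(order.job_done())"
```

```text
the job is handed in; nothing more can be done
None
```

The rack stands upright on the mat, the platform measures level to within about 0.5 mm of the gauge posts (top camera and bar angle; the scene camera, which read high throughout, showed about 1.5 mm), and the job was handed in at about 16 s.

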